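Slide a carving panel under the jig's sprung clip

ROBOT

A 7-joint arm with a two-finger parallel gripper is mounted at the origin on the work surface. World frame = base frame: x ahead of the robot, y to its left, z up, the work surface at z = 0. Lengths are in mm, angles in rad, forces in N, time in s.
With the tool pointing down it reaches from about 425 to 875 mm from the base axis. Payload 4.7 kg.
Tool frame: the origin (TCP) lies at the very end of the fingers, on their centre line; the grasp point (between the pads) lies 19 mm behind it (arm.pinch_z is the z of the grasp point in the tool frame, in mm); z points along the fingers, x is the direction in which the jaws open and shut, and the axes are right-handed (so a half turn about z gives the same grasp; the last joint's range is limited). The gripper opens to 87 mm and grips with 3 to 60 N. Pads are 19 mm wide; open, the fingers measure 117 mm over their backs; the gripper's body (75 mm by 190 mm) begins 51 mm behind the grasp point.
Start: joints at [1.139, 0.321, -0.07, 1.45, 0.023, 1.371, -0.057], TCP at [280.251, -586.503, 222.587] pointing down, gripper open.
Joint ranges: [-2.86, 2.86], [-0.3, 2.09], [-1.38, 1.24], [0.06, 2.45], [-1.56, 4.7], [0.09, 2.05], [-2.69, 2.69]. Speed limits (rad/s): [2.57, 2.57, 3.14, 3.14, 3.14, 3.14, 3.14].

INTERFACE

Orientations are given as a rotation vector (axis times angle).
In Python, from plant import arm gives the robot as it stands.
- The arm moves only by the shell command python3 -m pendant 'ROWS' [FORCE]. ROWS is JSON, a list of rows, each an object with "travel": the shift along the tool's x, y, z in m, a list of three; "roll": the turn about the tool's z in degrees; "hand": the closure, from -1 (fully open) to 1 (shut), so that 0 is half open. A call has 1 to 10 rows; each row is the pose to reach, as a shift and turn from the pose commanded when the call began, along the tool's axes at that moment; what a row does not reach only later rows make up. A row lasts 1/12 s, in which the tool goes at most 41.7 mm and 7.16 degrees, less where a joint would pass 70% of its speed; a pose out of reach is approached as far as the arm can. A call with a gripper value outside its range is refused whole. The fingers move at their own pace and stop on an object; FORCE is the grip in N (left out, the last holds). Time passes only in rows, so rows that repeat a pose let the fingers close. It gives the time, the measured TCP pose, the force and the opening at its end, in the units of the state.
- arm.sense(): the state, without advancing time (a new reading comes with each control period).
- arm.get_image(name): name is "scene" or "top" or "wrist"; returns (picture, depth): 420x560x3 uint8, red, green, blue; 420x560 float32, mm along the optical axis (not along the pixel's ray), 0 where there is no reading.
- arm.camera_params(name): a dict with "fov_y" (degrees; the focal length in pixels is half the picture's height over the tangent of half this angle, whatever the lens; pixels are square), "cx", "cy" (the principal point, pixels), "R" (3x3) and "t" (3): a world point X has camera coordinates R X + t. Camera axes: x right, y down, z forward; pixel columns grow to the right and rows downward; lengths in mm; the calibration is good to about 2 mm. A picture is of the moment at which its call begins: read the wrist's pose just before it. camera_params takes no time and is no camera call; for the wrist camera it gives the pose at the moment of the call.
- arm.hand_in(): hands the job in, once; it reports no verdict.
The state is a dict: "t": time; "joints": joint angles; "qd": joint speeds; "joint_torque": joint torques, N m; "tool_pos": TCP position; "eef_rot": TCP orientation; "wrist_force": force on the tool from outside, world axes, zero at the start; "wrist_torque": the same for the moment, N m; "width": opening from 0.0 (shut) to 1.0 (fully open).
Only numpy, scipy, OpenCV 4.12 (cv2) and the standard library are available. Lean on these libraries where they do the work, as an engineer would, in place of code of your own. Each camera call takes 0.05 s, during which the arm holds its last target. There are 200 camera calls.

TASK

On the carving jig, press the clip's long steel plate down with one fingertip so that its nose lifts, and with the other fingertip push the wooden panel along the channel beneath the nose until it is fully home against the end stop, holding the plate down until it is there. Then let the clip spring back onto the panel and move clear. Only push the panel, never lift or tip it, and leave the figures, glue, gouge, offcut, mallet and tray where they are.

Things in the scene. Friction and masses are not known exactly. Their poses are not given: they have to be found in the camera images.
- jig: Plywood board 300 x 240 x 12 mm fixed to the bench, carrying the panel's channel. Origin: at bench height under the channel's mid line; z up, x along the channel to the end stop, y to the left seen along x. Board: x -150..150, y -110..130 mm. The clip's hinge line runs along x at y = -42, 40 mm above the bench; its dark brackets stand at x = -124 and 106, up to 48 mm above the bench.
- channel (a point): Middle of the channel's bed (jig origin, 30 mm above the bench): top of a wooden block spanning jig x -142..142, y -36..36 mm. Two guide strips 5 mm high and 8 mm wide stand on it, inner faces at y = +-26.5 mm.
- stop_face (a point): Middle of the face of the dark end stop (72 mm wide, 18 mm higher than the bed), at the bed's height, at x = 115 mm in the jig frame. The panel's front end rests against it when home.
- panel: Light wooden panel 100 x 50 x 16 mm, about 50 g, small carved rosette on the rear half of its top, lying loose on the bed between the guide strips, short of the clip's nose. Origin: centre of its underside; x along it towards the stop. Its rear end is 50 mm behind the origin. When home: origin at jig x = 65 mm, rear end at x = 15.
- clip_plate (a point): Top of the clip's steel press plate, mid-length, 30 mm out from the hinge. Plate: jig x -115..50 mm, 3 to 45 mm out from the hinge (y -45..-87 when pressed). At rest it rises outwards at 0.45 rad (this point 50 mm above the bench); fully pressed it is level, top 37 mm above the bench, 7 above the bed, 9 below the panel's top. A fingertip may slide along it while pressing.
- clip_nose (a point): Middle of the underside of the clip's nose: a steel lip 20 mm (jig x 75..95) by 10 mm at the end of an arm reaching over the channel from the hinge. At rest its underside is 5 mm above the bed and blocks the panel; on the panel it is 16 mm above the bed, fully lifted about 23.
- clip (a joint): Angle of the sprung clip, rad: 0 at rest (nose down), 0.45 at the hard stop, plate fully pressed. The nose clears the panel above 0.28; let go with the panel beneath, it rests on it at about 0.27. Pressing the plate 30 mm out takes about 3 N at first, 7.5 N fully down; it springs back when let go.
- figure_small: Turned wooden figure, 29 mm across, 67 mm tall, standing on the jig's board on the +y side of the channel (bystander). Origin: centre of its base.
- figure_big: Turned wooden figure, 45 mm across, 104 mm tall, standing on the bench beyond the jig's +y edge (bystander). Origin: centre of its base.
- glue: Glue bottle, 44 mm across, 110 mm tall, white, standing on the bench beyond the jig's +y edge (bystander). Origin: centre of its base.
- gouge: Carving gouge, 240 mm long, wooden handle to -x of its frame, lying on the bench beyond the jig's -y edge (bystander). Origin: under the joint of handle and blade.
- offcut: Wooden offcut 80 x 35 x 30 mm lying on the bench on the -y side (bystander). Origin: centre of its underside.
- mallet: Joiner's mallet lying on the bench far to the left: head 75 x 120 x 60 mm, round handle 200 mm long towards -x of its frame (bystander). Origin: under the middle of its head.
- tray: Open red plastic tray 130 x 100 x 40 mm, on the bench far to the right (bystander). Origin: centre of its underside.
Things that resemble listed ones, but are neither listed nor needed, are in the scene too. Leave any pink look-alike of the panel alone.

How it is judged:
By the outcome, as a careful person would: the job done as asked, in the order asked, and still so for the second after the job is handed in, with the robot touching nothing.
It also fails if it takes over 45 s, if anything falls off the work surface, if the arm or the gripper's body presses on something with over 40 N, if the wrist force passes 120 N, or if a joint passes its speed limit or range.

## Working session

There is one attempt and no reset: what is moved stays moved. The work goes in short steps, Python scripts to look and compute and a shell command to move; the robot and the scene stay as the last step left them, time stands still between calls to the robot, and variables do not carry over. Pictures are saved under pics/ and viewed, about 8 in all and at most 12, crops included, and the job is handed in when it is done.

```bash
mkdir -p pics; ls; cat > h.py <<'E'
import numpy as np, cv2
from plant import arm
def grab(n,f):
    p=arm.camera_params(n); im,d=arm.get_image(n)
    cv2.imwrite('pics/%s.png'%f,im[:,:,::-1]); np.savez('pics/%s.npz'%f,im=im,d=d,R=p['R'],t=p['t'],f=210/np.tan(np.radians(p['fov_y']/2)),cx=p['cx'],cy=p['cy'])
def ray(c,u,v):
    R=c['R'];o=-R.T@c['t'];d=R.T@np.array([(u-c['cx'])/c['f'],(v-c['cy'])/c['f'],1]);return o,d
def plane(c,u,v,z):
    o,d=ray(c,u,v);return o+d*(z-o[2])/d[2]
def dep(c,u,v):
    o,d=ray(c,u,v);return o+d*np.median(c['d'][v-1:v+2,u-1:u+2])
E
python3 - <<'E'
from h import *
for n in('scene','top'):
    grab(n,n+'0')
a=cv2.imread('pics/scene0.png');b=cv2.imread('pics/top0.png')
for n in('scene','top','wrist'):
    p=arm.camera_params(n);print(n,p)
print(arm.sense())
E
```

```text
pics
scene {'fov_y': 42.220362151855596, 'cx': 278.8575561175873, 'cy': 206.52122410231928, 'R': array([[ 0.88546216,  0.46454581,  0.01240833],
       [ 0.29064023, -0.53275441, -0.7947962 ],
       [-0.36260865,  0.70736832, -0.60674956]]), 't': array([-549.10067431, -126.54651567, 2253.32763546])}
top {'fov_y': 42.638290279237076, 'cx': 280.2836316107131, 'cy': 201.5463286845631, 'R': array([[-0.01427609, -0.99981925, -0.0125565 ],
       [-0.98844586,  0.01600663, -0.15072682],
       [ 0.15090056,  0.01025963, -0.98849571]]), 't': array([  18.08794701,  638.40754755, 1585.52480021])}
wrist {'fov_y': 67.68189414821806, 'cx': 276.8952653263371, 'cy': 207.16720804131177, 'R': array([[ 0.43071692, -0.90248506, -0.00191037],
       [-0.85964686, -0.41091471,  0.30357268],
       [-0.27475481, -0.12911165, -0.95280637]]), 't': array([-648.57541883,  -37.99507313,  393.01759297])}
{'t': 0.1, 'joints': array([ 1.13910676,  0.32174719, -0.07005157,  1.45156657,  0.02261982,
        1.37083952, -0.05690865]), 'qd': array([-0.00087119, -0.00300231,  0.00128111, -0.00345557,  0.00083579,
       -0.00048947, -0.00010594]), 'joint_torque': array([-5.11135604e-04, -4.92571521e+01, -4.05973373e-01, -3.13399422e+01,
       -6.41422276e-02,  3.95229785e-02,  5.65206028e-05]), 'tool_pos': array([ 279.96821559, -586.04331988,  221.56494017]), 'eef_rot': array([-2.65682871e+00,  1.67499231e+00,  2.45731578e-03]), 'wrist_force': array([ 0.34901256, -0.37433226,  0.02566568]), 'wrist_torque': array([-0.01731497, -0.02323864, -0.00298524]), 'width': 0.9973956678265201}
```

View pics/top0.png

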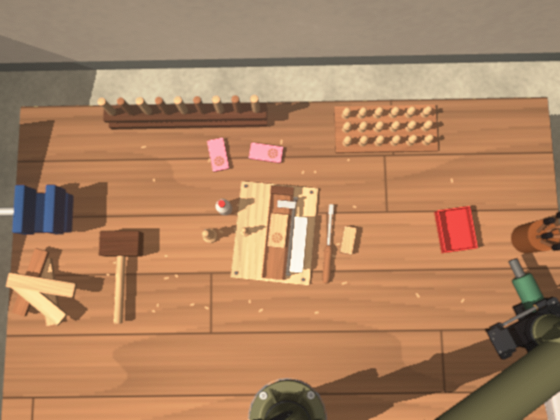

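View pics/scene0.png

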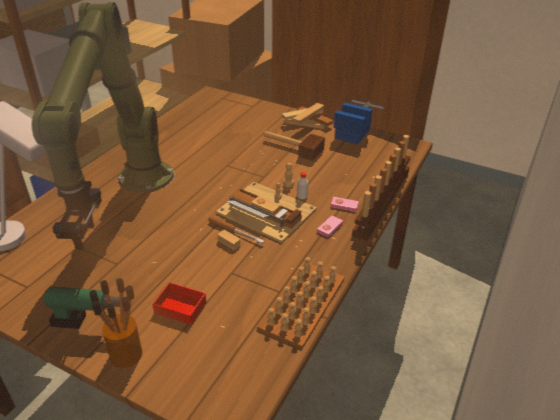

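The top view shows the jig with a light panel and rosette at about (277,232), stop towards the top, white plate at (299,245) and nose at (287,204). The pink look-alikes are at (218,154) and (266,153), and the panel meant is the wooden one on the bed. I'll confirm it in an enlarged crop.

```bash
python3 - <<'E'
from h import *
c=np.load('pics/top0.npz')
for n,(u,v,z) in dict(bl=(233,277,12),br=(310,284,12),tl=(243,182,12),tr=(318,187,12),panel=(277,231,46),rear=(276,247,46),front=(278,215,46),nose=(287,204,40)).items():
    print(n,plane(c,u,v,z).round(1),dep(c,u,v).round(1))
im=cv2.imread('pics/top0.png')[170:295,200:365];cv2.imwrite('pics/crop1.png',cv2.resize(im,None,fx=4.8,fy=4.8,interpolation=cv2.INTER_CUBIC))
E
```

```text
bl [414.2 156.   12. ] [414.3 156.5   6.7]
br [389.8 -77.8  12. ] [389.8 -78.    5. ]
tl [707.9 124.4  12. ] [707.3 124.2  14.9]
tr [ 688.1 -109.4   12. ] [ 690.  -110.     1.5]
panel [549.3  19.6  46. ] [549.1  19.5  47.9]
rear [501.1  23.2  46. ] [501.9  23.4  35.3]
front [597.9  15.9  46. ] [597.8  15.9  46.5]
nose [632.  -11.9  40. ] [630.7 -11.9  48.9]
```

View pics/crop1.png

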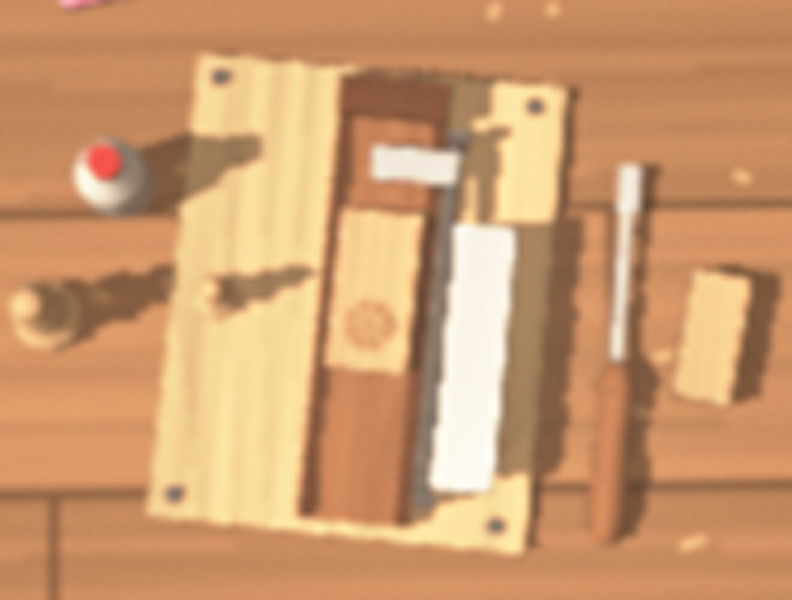

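The crop confirms it: light panel with its rosette at the rear (370,325 in the crop), short of the nose (410,163), stop at the top. Next I'll move to a viewing pose.

```bash
python3 -m pendant '[{"travel":[-0.19,-0.25,0],"roll":16,"hand":-1},{"travel":[-0.19,-0.25,0],"roll":16,"hand":-1},{"travel":[-0.19,-0.25,0],"roll":16,"hand":-1},{"travel":[-0.19,-0.25,0],"roll":16,"hand":-1},{"travel":[-0.19,-0.25,0],"roll":16,"hand":-1},{"travel":[-0.382,-0.498,0],"roll":32,"hand":-1},{"travel":[-0.382,-0.498,0],"roll":32,"hand":-1},{"travel":[-0.382,-0.498,0],"roll":32,"hand":-1},{"travel":[-0.382,-0.498,0],"roll":32,"hand":-1},{"travel":[-0.382,-0.498,0],"roll":32,"hand":-1}]'; python3 -c "
from h import *
print(arm.sense())"
```

```text
t: 0.93
tool_pos: [467.0, -219.3, 222.4]
eef_rot: [2.092, -2.343, -0.0]
wrist_force: [0.2, -0.9, -0.3]
width: 1.0
{'t': 0.9333, 'joints': array([ 0.70074074,  0.05073706, -0.3229042 ,  1.76978146,  0.0169017 ,
        1.32393223, -1.30987211]), 'qd': array([-0.52555091,  0.0170627 , -0.45975022, -0.01267969,  0.02747699,
       -0.0076029 , -0.975226  ]), 'joint_torque': array([  2.82412514, -33.85688782,   0.80142628, -30.29464245,
        -0.0805862 ,   0.22918761,   0.99538084]), 'tool_pos': array([ 467.01574223, -219.30798442,  222.35143162]), 'eef_rot': array([ 2.09202044e+00, -2.34324883e+00, -8.20250456e-05]), 'wrist_force': array([ 0.17933864, -0.93328171, -0.25801152]), 'wrist_torque': array([ 0.04633219,  0.01094275, -0.00150052]), 'width': 0.999545093185803}
```

```bash
python3 -m pendant '[{"travel":[-0.19,-0.065,0],"roll":0,"hand":-1},{"travel":[-0.19,-0.065,0],"roll":0,"hand":-1},{"travel":[-0.19,-0.065,0],"roll":0,"hand":-1},{"travel":[-0.19,-0.065,0],"roll":0,"hand":-1},{"travel":[-0.19,-0.065,0],"roll":0,"hand":-1},{"travel":[-0.19,-0.065,0],"roll":0,"hand":-1},{"travel":[-0.19,-0.065,0],"roll":0,"hand":-1},{"travel":[-0.19,-0.065,0],"roll":0,"hand":-1}]'; python3 -c "
from h import *
print(arm.sense()['qd'],arm.sense()['joints'])
grab('wrist','w1')
c=np.load('pics/w1.npz')
im=cv2.imread('pics/w1.png');cv2.imwrite('pics/w1b.png',cv2.resize(im,(800,600),interpolation=cv2.INTER_CUBIC))"
```

```text
t: 1.6
tool_pos: [552.3, -40.7, 222.0]
eef_rot: [2.091, -2.342, -0.0]
wrist_force: [-0.0, 0.5, 0.5]
width: 0.998
[ 0.02295271 -0.00887378  0.0226499   0.00227339  0.00039263  0.00021509
 -0.00208369] [ 0.47286483  0.1476353  -0.49218886  1.67867541  0.07237315  1.33448355
 -1.7157097 ]
```

View pics/w1b.png

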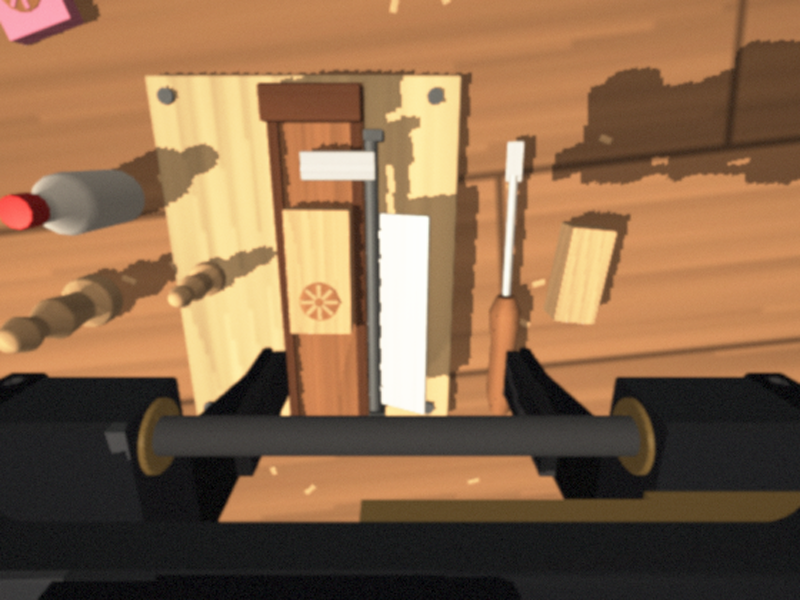

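The wrist view (800x600) shows the panel's top corners at (283,209), (350,208), (351,334), (290,334); the plate at (380..428, 213..412); the stop's near top edge at row 121; and the nose at (338,165).

```bash
python3 - <<'E'
from h import *
c=np.load('pics/w1.npz')
P={}
for n,(u,v,z) in dict(pfl=(283,209,46),pfr=(350,208,46),prr=(351,334,46),prl=(290,334,46),sl=(261,121,48),sr=(360,121,48),bl=(148,76,12),br=(462,74,12),pl_fi=(380,214,38),pl_fo=(429,215,55),pl_ro=(425,412,55),pl_mid=(404,310,50),nose=(338,165,40),bed=(330,375,30),ptop=(320,260,46)).items():
    P[n]=plane(c,u*.7,v*.7,z); print(n,P[n].round(1),dep(c,int(u*.7),int(v*.7)).round(1))
pc=(P['pfl']+P['pfr']+P['prr']+P['prl'])/4
x=(P['pfl']+P['pfr']-P['prr']-P['prl'])/2; y=P['pfl']+P['prl']-P['pfr']-P['prr']
print('panel c',pc,'len',np.linalg.norm(x),'w',np.linalg.norm(y)/2,'yaw',np.arctan2(x[1],x[0]))
s=P['sl']-P['sr'];print('stop w',np.linalg.norm(s),'yaw',np.arctan2(-s[0],s[1]),'mid',(P['sl']+P['sr'])/2)
b=P['bl']-P['br'];print('board w',np.linalg.norm(b),np.arctan2(-b[0],b[1]))
print(arm.sense()['tool_pos'],arm.camera_params('wrist')['t'])
E
```

```text
pfl [604.4  37.9  46. ] [603.8  40.6  35.8]
pfr [599.4 -12.   46. ] [598.7  -9.4  31.8]
prr [498.6   1.8  46. ] [494.4   4.5  32.9]
prl [504.2  51.4  46. ] [501.7  54.   36.8]
sl [666.5  41.2  48. ] [667.3  41.8  47.9]
sr [658.6 -27.9  48. ] [659.4 -27.   47.4]
bl [710.8 129.3  12. ] [711.  129.7  12.3]
br [ 685.3 -106.7   12. ] [ 687.7 -108.     1. ]
pl_fi [591.5 -33.4  38. ] [592.3 -33.5  37.8]
pl_fo [588.8 -69.8  55. ] [583.6 -72.   12.9]
pl_ro [424.6 -51.4  55. ] [425.4 -50.9  55.2]
pl_mid [515.7 -43.5  50. ] [515.7 -42.6  49.7]
nose [630.9  -7.1  40. ] [631.6  -7.7  49.2]
bed [455.6  28.3  30. ] [457.2  29.1  31.6]
ptop [562.6  16.8  46. ] [562.9  16.5  47.5]
panel c [551.64407505  19.78391851  46.        ] len 101.42849429814088 w 50.03183856615308 yaw -0.13505928576454082
stop w 69.57215616108898 yaw -0.11350321449688552 mid [662.57824595   6.62587     48.        ]
board w 237.37949185972994 -0.10762042148439556
[552.16929642 -41.57616481 222.07232935] [ 21.88101072 488.69323602 560.60726212]
```

```bash
python3 -m pendant '[{"travel":[-0.022,0.076,0],"roll":0,"hand":-0.36},{"travel":[-0.022,0.076,0],"roll":0,"hand":-0.36},{"travel":[-0.022,0.076,0.03],"roll":0,"hand":-0.36},{"travel":[-0.022,0.076,0.07],"roll":0,"hand":-0.36},{"travel":[-0.022,0.076,0.11],"roll":0,"hand":-0.36},{"travel":[-0.022,0.076,0.145],"roll":0,"hand":-0.36},{"travel":[-0.022,0.076,0.152],"roll":0,"hand":-0.36},{"travel":[-0.022,0.076,0.152],"roll":0,"hand":-0.36},{"travel":[-0.022,0.076,0.152],"roll":0,"hand":-0.36}]' 20; python3 -c "
from h import *
print(arm.sense()['qd'].round(3),arm.sense()['joints'],arm.sense()['width']*87)
grab('wrist','w2');grab('scene','s2')
im=cv2.imread('pics/w2.png');cv2.imwrite('pics/w2b.png',cv2.resize(im,(800,600),interpolation=cv2.INTER_CUBIC))"
```

```text
t: 2.4
tool_pos: [480.5, -10.3, 71.8]
eef_rot: [-2.09, 2.344, -0.001]
wrist_force: [1.1, -0.1, 1.4]
width: 0.681
[-0.005 -0.023 -0.01  -0.036  0.001 -0.003 -0.002] [ 0.46377028  0.12834018 -0.52258564  2.02019331  0.0757909   1.01023444
 -1.78073822] 59.22619557734972
```

View pics/w2b.png

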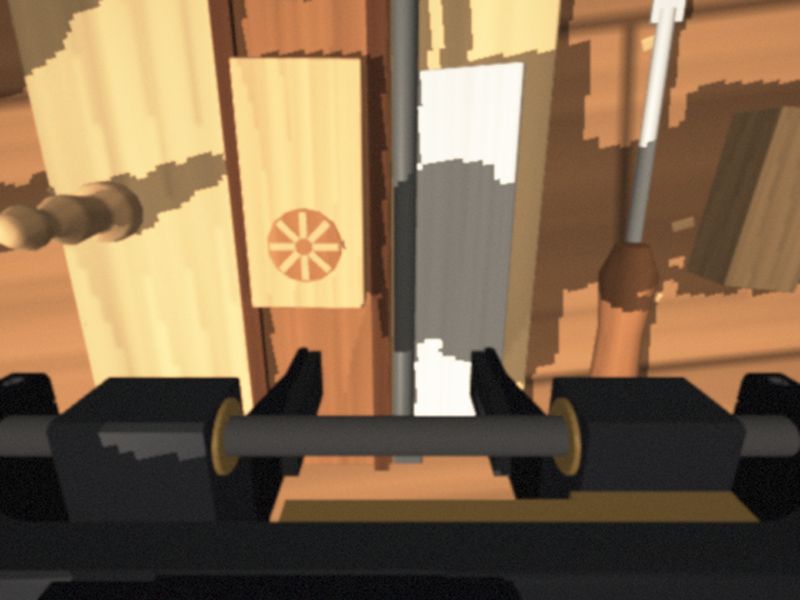

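The second view shows the panel's rear edge at row 307 (253..365), with the fingertips at (310,350), over the bed behind the panel, and (485,350), over the plate. Refining the panel's rear position from this second place.

```bash
python3 - <<'E'
from h import *
c=np.load('pics/w2.npz');O=np.array([548.3,19.2]);a=-.112
J=np.array([[np.cos(a),np.sin(a)],[-np.sin(a),np.cos(a)]])
for n,(u,v,z) in dict(pfl=(232,58,46),pfr=(362,58,46),prr=(365,307,46),prl=(253,307,46),pl_fo=(522,64,55),pl_fi=(419,70,38),pl_o=(505,340,55),tipL=(310,350,72),tipR=(485,350,72)).items():
    p=plane(c,u*.7,v*.7,z);print(n,p.round(1),'jig',(J@(p[:2]-O)).round(1),dep(c,int(u*.7),int(v*.7)+(-4 if n in('prr','prl') else 3)).round(1))
print('tcp jig',J@(arm.sense()['tool_pos'][:2]-O),arm.sense()['tool_pos'])
E
```

```text
pfl [604.1  37.7  46. ] jig [53.4 24.6] [602.7  37.9  47.1]
pfr [598.4 -11.3  46. ] jig [ 53.2 -24.7] [600.1 -10.2  30.9]
prr [499.3   1.1  46. ] jig [-46.6 -23.4] [501.    1.5  41. ]
prl [505.1  50.8  46. ] jig [-46.5  26.6] [508.6  49.9  46.9]
pl_fo [588.1 -69.   55. ] jig [ 49.4 -83.2] [586.7 -68.   57.8]
pl_fi [593.1 -32.9  38. ] jig [ 50.3 -46.7] [591.2 -32.4  40.3]
pl_o [480.2 -58.4  55. ] jig [-58.9 -84.7] [459.5 -66.9  13.1]
tipL [492.6  22.4  72. ] jig [-55.7  -3. ] [492.5  22.   74.5]
tipR [484.6 -46.7  72. ] jig [-55.9 -72.6] [485.8 -45.5  77. ]
tcp jig [-62.79343753 -36.37754024] [481.83421951  -9.93144787  73.00577014]
```

```bash
python3 -m pendant '[{"travel":[0,0,0.01],"roll":0,"hand":-0.36},{"travel":[0,0,0.018],"roll":0,"hand":-0.36},{"travel":[0,0,0.024],"roll":0,"hand":-0.36},{"travel":[0,0,0.028],"roll":0,"hand":-0.36},{"travel":[0,0,0.03],"roll":0,"hand":-0.36},{"travel":[0,0,0.03],"roll":0,"hand":-0.36},{"travel":[0,0,0.03],"roll":0,"hand":-0.36}]'; python3 -c "
from h import *
print(arm.sense()['tool_pos'],arm.sense()['wrist_force'],arm.sense()['wrist_torque'])"
```

```text
t: 3.08
tool_pos: [480.4, -10.3, 41.0]
eef_rot: [2.092, -2.343, 0.003]
wrist_force: [0.4, -3.0, 5.1]
width: 0.679
[480.35473051 -10.29752341  40.99913269] [ 0.36560324 -3.03511334  5.11862188] [-0.96111953 -0.07386382 -0.00960951]
```

```bash
python3 -m pendant '[{"travel":[0,0,0.001],"roll":0,"hand":-0.36},{"travel":[0,0,0.0025],"roll":0,"hand":-0.36},{"travel":[0,0,0.003],"roll":0,"hand":-0.36},{"travel":[0,0,0.003],"roll":0,"hand":-0.36}]'; python3 -c "
from h import *
print(arm.sense()['wrist_torque'])
grab('wrist','w3');grab('scene','s3')
im=cv2.imread('pics/w3.png');cv2.imwrite('pics/w3b.png',cv2.resize(im,(800,600),interpolation=cv2.INTER_CUBIC))
c=np.load('pics/w3.npz')
for u,v in((440,300),(440,200),(500,300),(500,200),(440,100),(490,100)): print(u,v,dep(c,int(u*.7),int(v*.7)).round(1))
im=cv2.imread('pics/s3.png')[160:260,190:340];cv2.imwrite('pics/s3b.png',cv2.resize(im,(795,530),interpolation=cv2.INTER_CUBIC))
"
```

```text
t: 3.42
tool_pos: [480.4, -10.3, 38.2]
eef_rot: [2.092, -2.343, 0.003]
wrist_force: [0.0, -3.9, 5.8]
width: 0.677
[-0.99377267  0.04639624  0.018094  ]
440 300 [507.5 -30.6  38.6]
440 200 [545.  -33.8  38.5]
500 300 [505.  -53.4  39. ]
500 200 [542.7 -54.9  39.6]
440 100 [577.9 -36.6  38.4]
490 100 [575.9 -53.1  39. ]
```

View pics/w3b.png

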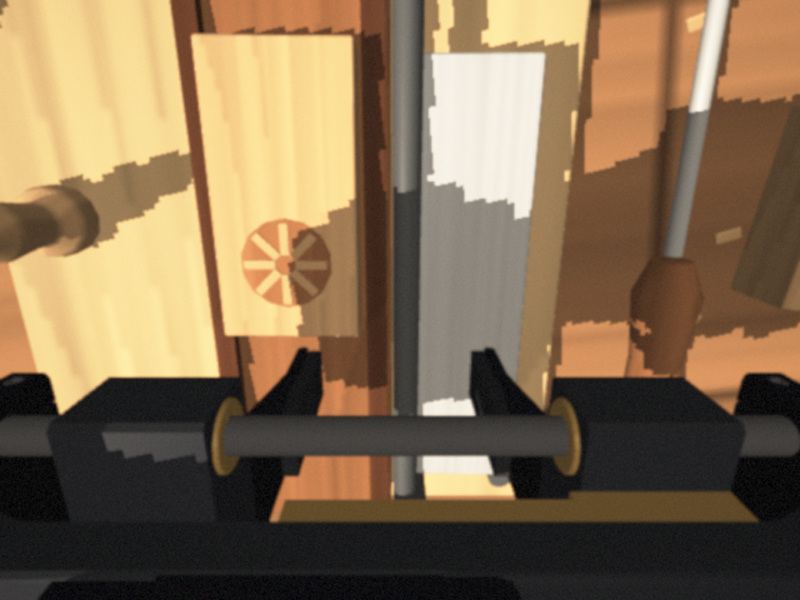

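View pics/s3b.png

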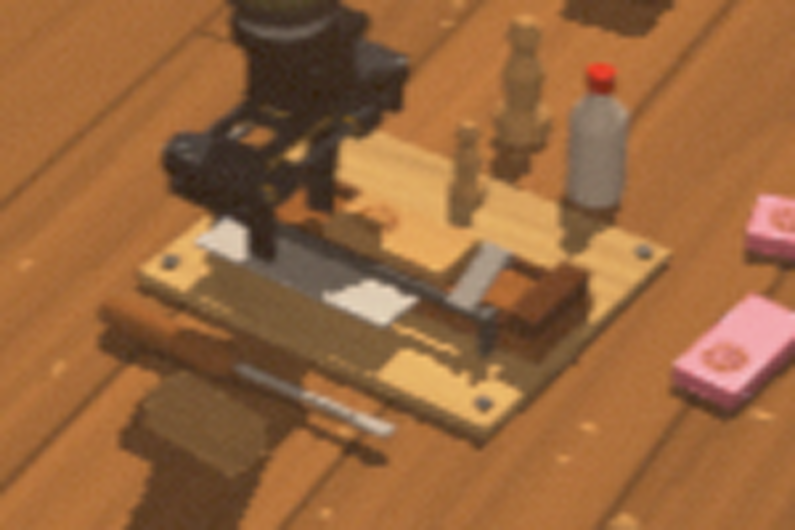

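The plate is level at about 38.5 mm and the nose has lifted (scene crop 480,275). Next is pushing.

```bash
python3 -m pendant '[{"travel":[0,-0.004,0],"roll":0,"hand":-0.36},{"travel":[0,-0.008,0],"roll":0,"hand":-0.36},{"travel":[0,-0.012,0],"roll":0,"hand":-0.36},{"travel":[0,-0.017,0],"roll":0,"hand":-0.36},{"travel":[0,-0.022,0],"roll":0,"hand":-0.36},{"travel":[0,-0.027,0],"roll":0,"hand":-0.36},{"travel":[0,-0.032,0],"roll":0,"hand":-0.36},{"travel":[0,-0.037,0],"roll":0,"hand":-0.36},{"travel":[0,-0.042,0],"roll":0,"hand":-0.36},{"travel":[0,-0.042,0],"roll":0,"hand":-0.36}]'; python3 -c "
from h import *
print(arm.sense()['wrist_torque'])
grab('wrist','w4');c=np.load('pics/w4.npz');im=cv2.imread('pics/w4.png')
cv2.imwrite('pics/w4b.png',cv2.resize(im,(800,600),interpolation=cv2.INTER_CUBIC))"
```

```text
t: 4.35
tool_pos: [518.4, -13.7, 37.3]
eef_rot: [2.088, -2.34, -0.008]
wrist_force: [-8.4, -0.2, 10.1]
width: 0.681
[-0.32684556  1.82888431 -0.24337756]
```

View pics/w4b.png

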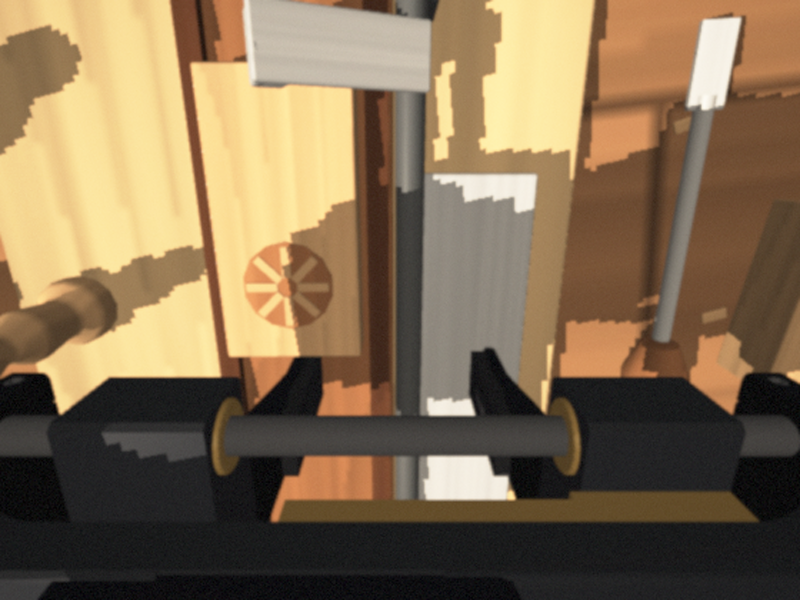

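The panel (front at row 62) is sliding under the raised nose. The 8.4 N drag fits tip friction with the plate at its hard stop, so I'll ease up 1 mm and go on.

```bash
python3 -m pendant '[{"travel":[0,0,-0.001],"roll":0,"hand":-0.36},{"travel":[0,-0.004,-0.001],"roll":0,"hand":-0.36},{"travel":[0,-0.008,-0.001],"roll":0,"hand":-0.36},{"travel":[0,-0.012,-0.001],"roll":0,"hand":-0.36},{"travel":[0,-0.016,-0.001],"roll":0,"hand":-0.36},{"travel":[0,-0.020,-0.001],"roll":0,"hand":-0.36},{"travel":[0,-0.022,-0.001],"roll":0,"hand":-0.36},{"travel":[0,-0.022,-0.001],"roll":0,"hand":-0.36}]'; python3 -c "
from h import *
s=arm.sense();print(s['tool_pos'],s['wrist_force'],s['wrist_torque'])
O=np.array([548.3,19.2]);a=-.112
J=np.array([[np.cos(a),np.sin(a)],[-np.sin(a),np.cos(a)]])
print(J@(s['tool_pos'][:2]-O))"
```

```text
t: 5.07
tool_pos: [541.1, -15.8, 38.1]
eef_rot: [2.09, -2.341, -0.007]
wrist_force: [-4.9, -0.4, 7.0]
width: 0.683
[541.09828749 -15.78241075  38.08794407] [-4.93108741 -0.41273516  6.99565344] [-0.15213161  1.13304641 -0.17524271]
[ -3.24674672 -35.56813688]
```

```bash
python3 -m pendant '[{"travel":[0,-0.002,0],"roll":0,"hand":-0.36},{"travel":[0,-0.004,0],"roll":0,"hand":-0.36},{"travel":[0,-0.006,0],"roll":0,"hand":-0.36},{"travel":[0,-0.007,0],"roll":0,"hand":-0.36},{"travel":[0,-0.007,0],"roll":0,"hand":-0.36}]';python3 -m pendant '[{"travel":[0,-0.001,0],"roll":0,"hand":-0.36},{"travel":[0,-0.002,0],"roll":0,"hand":-0.36},{"travel":[0,-0.002,0],"roll":0,"hand":-0.36}]';python3 -m pendant '[{"travel":[0,-0.001,0],"roll":0,"hand":-0.36},{"travel":[0,-0.002,0],"roll":0,"hand":-0.36},{"travel":[0,-0.002,0],"roll":0,"hand":-0.36}]'; python3 -c "
from h import *
s=arm.sense();print(s['wrist_torque'])
O=np.array([548.3,19.2]);a=-.112
J=np.array([[np.cos(a),np.sin(a)],[-np.sin(a),np.cos(a)]])
print(J@(s['tool_pos'][:2]-O))"
```

```text
t: 5.48
tool_pos: [547.7, -16.5, 38.1]
eef_rot: [2.09, -2.34, -0.007]
wrist_force: [-4.4, 0.4, 8.1]
width: 0.677
t: 5.73
tool_pos: [549.5, -16.7, 38.1]
eef_rot: [2.09, -2.34, -0.007]
wrist_force: [-6.1, 0.2, 7.1]
width: 0.678
t: 5.98
tool_pos: [549.8, -16.7, 37.9]
eef_rot: [2.088, -2.338, -0.011]
wrist_force: [-9.5, 0.6, 10.2]
width: 0.678
[5.33223933e-02 2.26904831e+00 1.35757163e-03]
[  5.48787116 -35.55900143]
```

Motion stalled at jig x = 5.5, exactly the predicted home position. One more nudge will confirm it, with a look at the stop.

```bash
python3 -m pendant '[{"travel":[0,-0.001,-0.0005],"roll":0,"hand":-0.36},{"travel":[0,-0.002,-0.0005],"roll":0,"hand":-0.36},{"travel":[0,-0.002,-0.0005],"roll":0,"hand":-0.36}]'; python3 -c "
from h import *
grab('wrist','w5');grab('top','t5');im=cv2.imread('pics/w5.png')
cv2.imwrite('pics/w5b.png',cv2.resize(im,(800,600),interpolation=cv2.INTER_CUBIC))"
```

```text
t: 6.23
tool_pos: [549.9, -16.8, 37.9]
eef_rot: [2.087, -2.335, -0.015]
wrist_force: [-13.6, 0.7, 12.9]
width: 0.681
```

View pics/w5b.png

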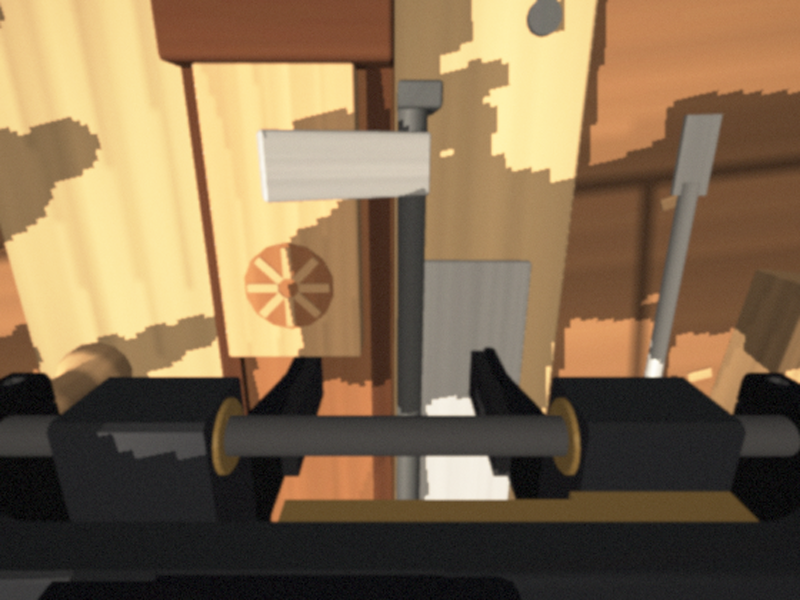

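The panel front is flush against the stop along its whole width (row 62) with the nose above it. I'll back off the panel while still pressing, then lift slowly.

```bash
python3 -m pendant '[{"travel":[0,0.004,0],"roll":0,"hand":-0.36},{"travel":[0,0.008,0],"roll":0,"hand":-0.36},{"travel":[0,0.012,0],"roll":0,"hand":-0.36},{"travel":[0,0.014,0],"roll":0,"hand":-0.36},{"travel":[0,0.014,0],"roll":0,"hand":-0.36}]'; python3 -m pendant '[{"travel":[0,0,-0.003],"roll":0,"hand":-0.36},{"travel":[0,0,-0.006],"roll":0,"hand":-0.36},{"travel":[0,0,-0.009],"roll":0,"hand":-0.36},{"travel":[0,0,-0.013],"roll":0,"hand":-0.36},{"travel":[0,0,-0.02],"roll":0,"hand":-0.36},{"travel":[0,0,-0.05],"roll":0,"hand":-0.36},{"travel":[0,0,-0.09],"roll":0,"hand":-0.36},{"travel":[0,0,-0.13],"roll":0,"hand":-0.36},{"travel":[0,0,-0.15],"roll":0,"hand":-0.36},{"travel":[0,0,-0.15],"roll":0,"hand":-0.36}]'; python3 -c "
from h import *
grab('wrist','w6');im=cv2.imread('pics/w6.png');grab('top','t6')
cv2.imwrite('pics/w6b.png',cv2.resize(im,(800,600),interpolation=cv2.INTER_CUBIC))"
```

```text
t: 6.75
tool_pos: [544.9, -15.6, 40.8]
eef_rot: [-2.091, 2.339, -0.006]
wrist_force: [2.7, 0.3, 5.6]
width: 0.679
t: 7.58
tool_pos: [545.3, -16.2, 195.1]
eef_rot: [-2.089, 2.338, -0.011]
wrist_force: [1.3, 0.4, 0.4]
width: 0.683
```

View pics/w6b.png

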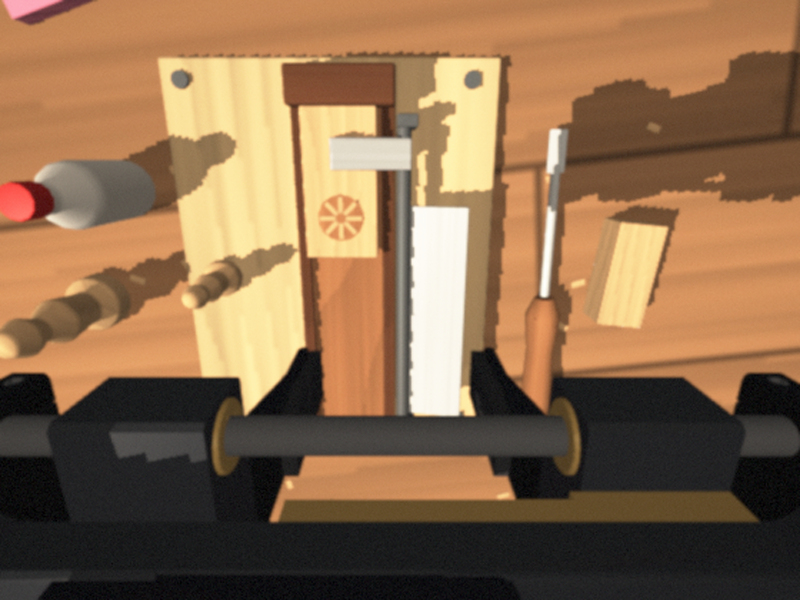

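The panel is flush with the stop (row 104), the nose is on it (370,153) and the bystanders look unmoved. A numeric check comes next, then hand-in.

```bash
python3 - <<'E'
from h import *
c=np.load('pics/w6.npz');O=np.array([548.3,19.2]);a=-.112
J=np.array([[np.cos(a),np.sin(a)],[-np.sin(a),np.cos(a)]])
for n,(u,v,z) in dict(rl=(307,256,46),rr=(377,257,46),stopL=(300,104,48),stopR=(378,105,48),plate_mid=(440,310,44),top=(320,150,46),nose=(370,153,52)).items():
    p=plane(c,u*.7,v*.7,z);print(n,(J@(p[:2]-O)).round(1),dep(c,int(u*.7),int(v*.7)).round(1))
s=arm.sense();print(s['t'],s['wrist_force'],np.abs(s['qd']).max())
arm.hand_in()
E
```

```text
rl [15.6 27.4] [565.4  47.8  36.3]
rr [ 14.8 -22.4] [561.6  -4.   46.5]
stopL [115.5  25.6] [666.4  31.3  49.7]
stopR [114.8 -24.5] [660.3 -17.5  47.2]
plate_mid [-25.9 -68.7] [514.8 -46.2  43.6]
top [87.4 14.5] [636.8  23.7  46.9]
nose [ 85.4 -19. ] [631.1  -9.5  55.6]
7.6833 [ 0.17223495  1.02198607 -0.28749199] 0.04473187327456432
the job is handed in; nothing more can be done
```

The panel is home against the end stop with the clip sprung back onto it, and the job was handed in at about 7.7 s. One fingertip held the plate down, about level, while the other pushed the panel roughly 62 mm. I then backed off the panel while still pressing and lifted clear.

**Last checks:**
- **Panel:** its rear end measured at jig x = 14.8 to 15.6 mm (15 when home). Its front is flush with the stop at about 115 mm, and its top is still level at about 46.5 mm.
- **Clip:** the plate's mid-point is at about 44 mm, between pressed (37) and rest (50), so the nose is resting on the panel.
- **Robot:** the gripper was about 195 mm up and touching nothing.
- **Bystanders:** the figures, glue, gouge and offcut look unmoved in the wrist view. I took a final top picture but did not view it, so the mallet and tray were not checked again; the arm did not go near the mallet and only passed well above the tray.

**Not as expected:** the push dragged more than the panel's weight explains, about 8 N at first and up to 14 N along the channel against the stop. I put the drag on the way down to fingertip friction on the fully pressed plate, but did not test that. While I backed off, the tip rose to about 41 mm, so the plate eased up slightly before the lift; the panel was already home by then.

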